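# Load a slide tray into the slide scanner through its dust flap

## Robot

A 6-joint arm with a two-finger parallel gripper is mounted at the origin on the work surface. World frame = base frame: x ahead of the robot, y to its left, z up, the work surface at z = 0. Lengths are in m, angles in degrees, forces in N, time in s.
With the tool pointing down it reaches from about 0.4 to 0.825 m from the base axis. Payload 7 kg.
Tool frame: the origin (TCP) lies at the very end of the fingers, on their centre line; the grasp point (between the pads) lies 19 mm behind it (ctrl.grip_depth is the z of the grasp point in the tool frame, in m); z points along the fingers, y is the direction in which the jaws open and shut (so a half turn about z gives the same grasp; the last joint's range is limited). The gripper opens to 88 mm and grips with 3 to 60 N. Pads are 19 mm wide; open, the fingers measure 130 mm over their backs; the gripper's body (78 mm by 193 mm) begins 47 mm behind the grasp point.
Start: joints at [84.975, 20.546, 0.682, 0, -70.136, -16.507], TCP at [0.248, 0.628, 0.227] pointing down, gripper open.
Joint ranges: [-176.03, 176.03], [-82.01, 121.73], [-58.28, 71.71], [-173.87, 95.51], [-174.79, -0.11], [-173.66, 173.66]. Speed limits (degrees/s): [136.94, 136.94, 172.46, 180, 180, 180].

## Interface

Orientations are given as [roll, pitch, yaw] about the fixed x, y, z axes, in that order (R = Rz(yaw) Ry(pitch) Rx(roll)).
In Python, from plant import telemetry, snapshot, job, models, ctrl gives the robot as it stands.
- The arm moves only by the tool jog_arm, never from a script. Its argument "targets" is text: rows parted by semicolons, each of 7 numbers parted by spaces: the shift along the tool's x, y, z in m, then the turn, a rotation vector about the tool's x, y, z in degrees, then the gripper command: -1 is shut, 1 is fully open, values between are in proportion. A call has exactly 8 rows; each row is the pose to reach, as a shift and turn from the pose measured when the call began, along the tool's axes at that moment; what a row does not reach only later rows make up. A row lasts 1/8 s, in which the tool goes at most 62.5 mm and 10.7 degrees, less where a joint would pass 70% of its speed; a pose out of reach is approached as far as the arm can. A call with a gripper value outside its range is refused whole. The fingers move at their own pace and stop on an object; the grip force is fixed at half the most. Time passes only in rows, so rows that repeat a pose let the fingers close, or fill a call up. It gives the time, the measured TCP pose, the force and the opening at its end, in the units of the state.
- telemetry.get_obs(): the state, without advancing time (a new reading comes with each control period).
- snapshot(name): name is "side" or "top" or "wrist"; returns a dict with "img" (420x560x3 uint8, red, green, blue), "range_z" (420x560 float32, m along the optical axis (not along the pixel's ray), 0 where there is no reading), "intrinsics" (3x3 intrinsics, pixels), "R" (3x3) and "t" (3): a world point X has camera coordinates R X + t. Camera axes: x right, y down, z forward; pixel columns grow to the right and rows downward; lengths in m; the calibration is good to about 2 mm. A picture is of the moment at which its call begins.
- job.close_job(): hands the job in, once; it reports no verdict.
Trained networks look in a picture, given as the dict that the camera call returned (one of the last four; its "shot" number tells which), for a name from the list of things; names that differ only in an ending like _2 or _b are one class to them, and where a whole thing is asked for, a point or a joint stands for the part that bears it (a point fixed in the world has none). Each returns a list of dicts, best first, with "conf" (0 to 1); they miss things now and then, are a little off and sometimes report something else, mostly with a low value. They report only what shows in the picture. A call takes as long as a camera call.
- models.cut_out(name, picture): "region" (420x560 bool, what is visible of it) and "uv" ([column, row] in pixels, amid what is visible of it).
- models.spot_point(name, picture): "uv" ([column, row] in pixels: a listed point, or the origin of a listed thing).
The state is a dict: "clock": time; "joint_pos": joint angles; "qvel": joint speeds; "tau": joint torques, N m; "tool_pos": TCP position; "orientation": TCP orientation; "force": force on the tool from outside, world axes, zero at the start; "moment": the same for the moment, N m; "opening": finger opening in m.
Only numpy, scipy, OpenCV 4.12 (cv2) and the standard library are available. Lean on these libraries where they do the work, as an engineer would, in place of code of your own. Each camera call takes 0.05 s, during which the arm holds its last target.

## Task

Load the tray that carries the two slides (orange tab) into the slide scanner: swing the red-knobbed keeper well aside, lay the tray gently on the loading table with its slide bed towards the slot, and push it in through the sprung dust flap, without ramming it, until it is fully home against the stop and the flap has dropped shut behind the slide bed. Then swing the keeper back fully closed behind the tab, and only after that press the green start button all the way and let it go. Keep the tray level throughout and leave everything else on the bench where it is.

Things in the scene. Friction and masses are not known exactly. Their poses are not given: they have to be found in the camera images.
- tray: Loaded slide tray, aluminium with an ORANGE end tab, 0.14-0.22 kg, loose, flat on the bench. Slide bed 96 mm long (x), 62 mm wide (y), 15 mm thick with 18 mm high side rims, two glass slides on it; can be gripped across the 62 mm. A tongue 30 mm wide, 6 mm thick runs from it to -x. Origin: underside, under the middle of the bed; +x points to the leading end, which enters the scanner; z up.
- tab (a point): Middle of the rear face of the loaded tray's orange tab: x = -138 mm, y = 0, z = 11 mm in the tray's frame. The tab stands upright at the end of the tongue, 40 mm wide (y), 22 mm high, 8 mm thick. The tray is 186 mm long in all.
- empty_tray: The same tray without slides, with a BLUE tab; loose; not to be used or moved. Same origin and axes as the loaded tray. The two trays may lie in either place.
- scanner: Cream benchtop slide scanner, fixed, 260 mm wide. Origin on the bench under the slot; +x horizontal, into the machine (loading direction), +y to the left of that, z up. Before the slot its plinth, top 40 mm above the bench, is the loading table, out to x = -130 mm; the tray goes in flat along y = 0, its tongue may overhang. Hood behind the slot 115 mm high; from x = 170 mm a tower 275 mm high.
- slot (a point): Middle of the slot's lower edge (x = 0, y = 0, z = 40 mm in the scanner's frame, same axes). Slot 72 mm wide, 40 mm high, in a front face 12 mm thick (x = -6 to 6 mm). Two 18 mm high guides, 68 mm apart, lead through it from x = -15 mm inwards; out to x = -40 mm they flare to about 90 mm apart. An end stop stands inside at x = 130 mm.
- home (a point): Point fixed in the scanner where the tray's origin lies when the tray is fully home (leading end against the end stop): x = 82 mm, y = 0, z = 40 mm in the scanner's frame; same axes. The tab's rear face is then at x = -56 mm, outside the slot.
- flap (a joint): Dark dust flap in the slot, hinged along its upper edge 38 mm above the loading table, 34 mm high; a light spring shuts it (1 to 2 N to push open). 0 = shut, upright; grows to 1.4 rad inwards. The slide bed pushes it open and carries it on its rims at about 0.95 rad; it drops shut when the bed's rear end is about 28 mm past the slot; a notch clears the tongue.
- keeper (a joint): Keeper: steel arm, 12 by 12 mm (46 to 58 mm above the bench), turning on an upright pin on the loading table. 0 = closed: across the table along the scanner's +y, just behind (2.5 mm) the tab of a tray that is home. Grows as it swings away from the slot (anticlockwise from above) to a stop at 2.0 rad. Stays where left (under 1 N at the knob). Starts at 0 to 0.5 rad, in the tray's way.
- keeper_pivot (a point): Axis of the keeper's pin, at mid-height of the arm: x = -64.5 mm, y = -78 mm, z = 52 mm in the scanner's frame. The arm reaches 98 mm out from the axis.
- keeper_knob (a point): Middle of the keeper's red knob, 88 mm out from the pin axis along the arm; the knob is 18 mm in diameter, from 68 to 88 mm above the bench, on a 10 mm stem from the arm.
- start (a joint): Travel of the green start button: 0 = up, 0.006 m = fully down (about 5 N), springs back; pressed counts from 4 mm.
- start_top (a point): Centre of the top face of the green start button (26 mm in diameter), on the loading table left of the slot; it is pressed straight down.
- dish_a: Closed petri dish, 88 mm diameter, 16 mm high, yellow medium; leave alone. Origin under its centre.
- dish_b: Closed petri dish, 88 mm diameter, 16 mm high, red medium; leave alone. Origin under its centre.
- beaker: Clear beaker, 84 mm diameter, 115 mm high; leave alone. Origin under its centre.
- bottle: Amber stain bottle with black cap, 38 mm diameter, 78 mm high; leave alone. Origin under its centre.
- slide_box: Blue slide storage box, 95 by 170 mm, 36 mm high; leave alone. Origin under its centre.
- goggles: Clear safety goggles, about 150 mm wide and 120 mm deep, 54 mm high; leave alone. Origin on the bench under the middle of the lenses.

How it is judged:
By the outcome, as a careful person would: the job done as asked, in the order asked, and still so for the second after the job is handed in, with the robot touching nothing.
It also fails if it takes over 72 s, if anything falls off the work surface, if the arm or the gripper's body presses on something with over 40 N, if the wrist force passes 120 N, or if a joint passes its speed limit or range.

## Working session

There is one attempt and no reset: what is moved stays moved. The work goes in short steps, Python scripts to look and compute and a tool call to move; the robot and the scene stay as the last step left them, time stands still between calls to the robot, and variables do not carry over. Pictures are saved under pics/ and viewed, and the job is handed in when it is done.

Besides the shell and the picture viewer there is one more tool, called after "Emit:" as a command line: name --argument value ..., lists and objects as JSON in quotes. jog_arm: Moves the arm, as the interface text tells. Its arguments: {"type":"object","properties":{"targets":{"type":"string"}},"required":["targets"]}

```bash
mkdir -p pics; ls
cat > h.py <<'E'
import numpy as np, cv2
from plant import telemetry, snapshot, job, models, ctrl
def save(p,n): cv2.imwrite('pics/'+n+'.png',p['img'][:,:,::-1])
def ray(p,uv,z):
    # world point on pixel ray at height z
    K=np.array(p['intrinsics']);R=np.array(p['R']);t=np.array(p['t'])
    d=R.T@np.linalg.inv(K)@np.array([uv[0],uv[1],1.]);c=-R.T@t
    return c+d*(z-c[2])/d[2]
def dep(p,u,v):
    K=np.array(p['intrinsics']);R=np.array(p['R']);t=np.array(p['t'])
    z=p['range_z'][int(v),int(u)]
    return R.T@(np.linalg.inv(K)@np.array([u,v,1.])*z-t)
def proj(p,X):
    K=np.array(p['intrinsics']);c=np.array(p['R'])@X+p['t'];c=K@c;return c[:2]/c[2]
def cloud(p):
    K=np.array(p['intrinsics']);R=np.array(p['R']);t=np.array(p['t'])
    v,u=np.mgrid[0:420,0:560];z=p['range_z']
    c=np.stack([(u-K[0,2])/K[0,0]*z,(v-K[1,2])/K[1,1]*z,z],-1)
    return (c-t)@R
E
python3 - <<'E'
from h import *
o=telemetry.get_obs();print({k:np.round(v,3) for k,v in o.items()},ctrl.grip_depth)
for n in ['side','top','wrist']:
    p=snapshot(n);save(p,n+'0');print(n,np.round(-np.array(p['R']).T@p['t'],3))
    for m in ['tray','tab','empty_tray','scanner','slot','home','keeper_pivot','keeper_knob','start_top']:
        r=models.spot_point(m,p)
        print(m,[(np.round(x['uv'],1).tolist(),round(x['conf'],2)) for x in r[:3]])
E
```

```text
pics
{'clock': np.float64(0.0), 'joint_pos': array([ 8.4977e+01,  2.0591e+01,  6.3400e-01, -2.1000e-02, -7.0137e+01,
       -1.6506e+01]), 'qvel': array([ 0.071,  0.095, -0.082,  0.066,  0.061, -0.022]), 'tau': array([ 2.0000e-03, -5.8271e+01,  2.9304e+01,  6.9970e+00,  7.0000e-03,
       -0.0000e+00]), 'tool_pos': array([0.248, 0.627, 0.226]), 'orientation': array([ 1.79903e+02, -8.00000e-03, -2.15360e+01]), 'force': array([-0.862, -0.269,  0.026]), 'moment': array([-0.038, -0.031,  0.019]), 'opening': np.float64(0.087)} -0.0188
side [ 0.281 -0.849  0.791]
tray [([336.9, 266.2], 0.75)]
tab [([344.3, 310.0], 0.77)]
empty_tray [([266.9, 268.4], 0.8), ([332.6, 175.2], 0.7)]
scanner [([249.3, 172.3], 0.89), ([199.1, 335.1], 0.62)]
slot [([243.6, 162.0], 0.91), ([332.4, 391.8], 0.63)]
home []
keeper_pivot [([276.1, 157.9], 0.87), ([216.9, 229.7], 0.71)]
keeper_knob [([333.9, 172.7], 0.59), ([259.3, 164.9], 0.46)]
start_top [([223.4, 171.8], 0.47)]
top [ 0.382 -0.096  1.053]
tray [([331.3, 178.8], 0.78), ([252.5, 116.3], 0.29)]
tab [([386.1, 194.9], 0.97), ([446.1, 236.5], 0.42)]
empty_tray [([313.5, 242.3], 0.69), ([187.3, 195.6], 0.51)]
scanner [([154.0, 212.8], 0.79)]
slot [([332.3, 177.6], 0.54), ([186.0, 195.6], 0.43)]
home []
keeper_pivot [([165.9, 173.8], 0.75)]
keeper_knob [([186.3, 193.2], 0.83)]
start_top [([170.7, 243.3], 0.54)]
wrist [0.325 0.597 0.386]
tray []
tab []
empty_tray []
scanner []
slot []
home []
keeper_pivot []
keeper_knob []
start_top []
```

View pics/side0.png

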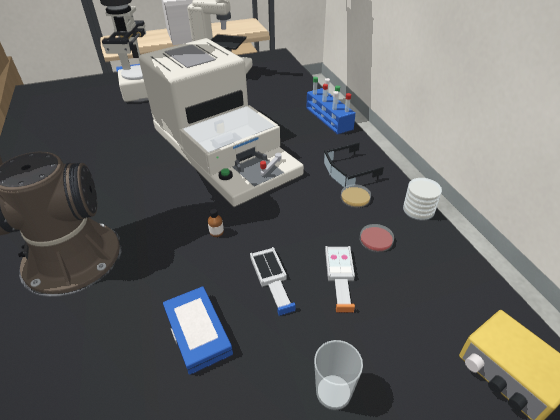

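View pics/top0.png

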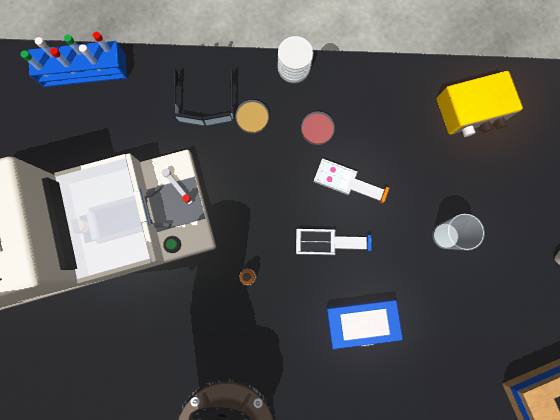

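View pics/wrist0.png

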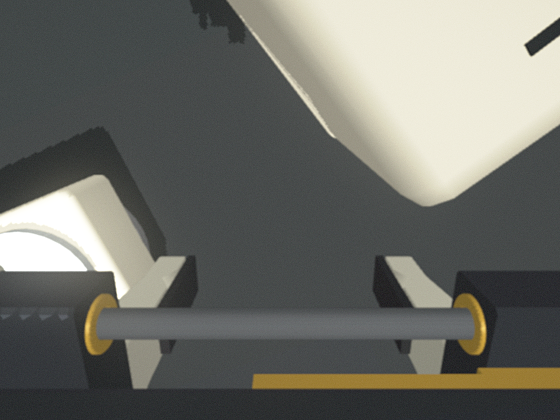

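Run:
```python
from h import *
p=snapshot('top');C=cloud(p)
print(np.round(p['intrinsics'],1).tolist())
s=snapshot('side')
for nm,q in (('top',p),('side',s)):
  CC=cloud(q)
  for n in ['tray','empty_tray','keeper_knob','keeper','start','scanner','bottle','dish_a','dish_b','goggles','beaker','slide_box']:
    r=models.cut_out(n,q)
    for x in r[:2]:
        m=x['region']&(q['range_z']>0); 
        if m.sum()<3: continue
        P=CC[m]; print(nm,n,round(x['conf'],2),np.round(x['uv'],0),m.sum(),'med',np.round(np.median(P,0),3),'min',np.round(np.percentile(P,3,axis=0),3),'max',np.round(np.percentile(P,97,axis=0),3))
# colour segm
img=p['img'].astype(int)
def comp(mask,name):
    n,l,st,ce=cv2.connectedComponentsWithStats(mask.astype(np.uint8))
    for i in range(1,n):
        if st[i,4]>15: print(name,st[i].tolist(),np.round(ce[i],1),np.round(np.median(C[(l==i)],0),4))
r,g,b=img[...,0],img[...,1],img[...,2]
comp((r>170)&(g>70)&(g<150)&(b<60),'orange')
comp((r>130)&(g<60)&(b<60),'red')
comp((g>60)&(r<50)&(b<80)&(g>b+20),'green')
# heightmap of plinth
H=C[...,2]
m=(H>0.034)&(H<0.046)&(C[...,1]>0)&(C[...,0]>.1)
comp(m,'plinth')
m2=(H>0.034)&(H<0.046)
im=p['img'].copy(); im[m2]=[255,0,255]; 
cv2.imwrite('pics/pl.png',cv2.resize(im[120:320,0:260],None,fx=3,fy=3,interpolation=cv2.INTER_NEAREST)[:,:,::-1])
cv2.imwrite('pics/raw.png',cv2.resize(p['img'][140:280,60:240],None,fx=4,fy=4,interpolation=cv2.INTER_CUBIC)[:,:,::-1])
```

```text
[[414.3, 0.0, 278.7], [0.0, 414.3, 207.6], [0.0, 0.0, 1.0]]
top tray 0.73 [342. 182.] 1410 med [ 0.615 -0.273  0.016] min [ 0.578 -0.376  0.003] max [ 0.663 -0.209  0.022]
top empty_tray 0.95 [324. 240.] 1465 med [ 0.46  -0.227  0.016] min [ 0.431 -0.336  0.002] max [ 0.489 -0.159  0.022]
top keeper_knob 0.62 [178. 185.] 265 med [0.579 0.139 0.06 ] min [0.541 0.103 0.041] max [0.618 0.173 0.091]
top keeper 0.83 [176. 189.] 266 med [0.582 0.141 0.06 ] min [0.541 0.103 0.043] max [0.619 0.176 0.091]
top keeper 0.26 [248. 278.] 180 med [ 0.367 -0.039  0.056] min [ 0.352 -0.053  0.047] max [ 0.383 -0.023  0.082]
top start 0.45 [170. 241.] 93 med [0.44  0.143 0.063] min [0.43  0.133 0.057] max [0.451 0.155 0.066]
top bottle 0.58 [248. 276.] 165 med [ 0.369 -0.041  0.056] min [ 0.353 -0.054  0.047] max [ 0.383 -0.025  0.082]
top dish_a 0.69 [254. 117.] 860 med [ 0.781 -0.033  0.017] min [ 0.743 -0.071  0.01 ] max [0.819 0.005 0.021]
top dish_a 0.66 [317. 126.] 904 med [ 0.755 -0.205  0.017] min [ 0.717 -0.244  0.006] max [ 0.796 -0.168  0.021]
top dish_b 0.69 [254. 117.] 860 med [ 0.781 -0
[... 2925 characters left out ...]
[119, 46, 3, 14, 18] [119.9  52.5] [0.9343 0.3147 0.0395]
plinth [120, 61, 3, 12, 19] [120.9  67.2] [0.8911 0.3085 0.0411]
plinth [173, 69, 4, 45, 89] [174.4  93.5] [0.8205 0.1659 0.0427]
plinth [70, 71, 10, 7, 24] [74.8 74.1] [0.8729 0.4269 0.0357]
plinth [81, 70, 12, 5, 23] [86.6 71.5] [0.8798 0.3993 0.0348]
plinth [231, 71, 2, 16, 23] [231.4  77.7] [0.8761 0.0216 0.0439]
plinth [58, 73, 11, 6, 26] [63.5 75. ] [0.8689 0.4531 0.0354]
plinth [35, 75, 7, 7, 26] [37.7 77.9] [0.8565 0.5203 0.0368]
plinth [231, 95, 2, 19, 29] [231.5 104.2] [0.8031 0.0183 0.0394]
plinth [203, 117, 19, 4, 21] [211.6 118.7] [0.762  0.0693 0.0395]
plinth [140, 149, 74, 113, 4682] [176.7 204.1] [0.535  0.14   0.0412]
```

View pics/pl.png

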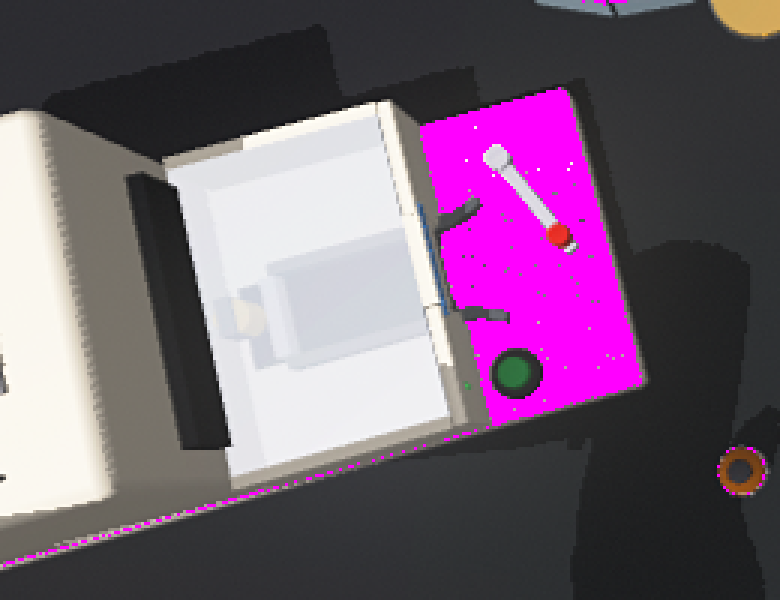

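View pics/raw.png

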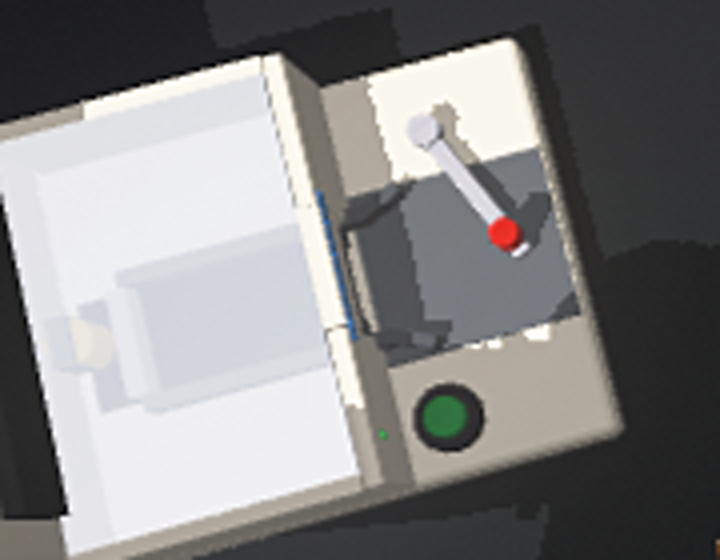

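```bash
cat > fit.py <<'E'
from h import *
from scipy.optimize import minimize
def rect_edges(P,a):
    ex=np.array([np.cos(a),np.sin(a)]);ey=np.array([-ex[1],ex[0]])
    return P[:,:2]@ex,P[:,:2]@ey
for n in ['top','side']:
    p=snapshot(n);C=cloud(p)
    m=(abs(C[...,2]-.0405)<.005)&(C[...,1]>0.05)&(C[...,1]<.26)&(C[...,0]>.36)&(C[...,0]<.68)
    nn,l,st,ce=cv2.connectedComponentsWithStats(m.astype(np.uint8),connectivity=4)
    i=1+np.argmax(st[1:,4]);P=C[l==i]
    print(n,len(P),'z',np.median(P[:,2]))
    # edges vs yaw: front edge = min of u. slice by v, percentiles, line fit
    a=np.radians(104)
    for it in range(4):
        u,v=rect_edges(P,a)
        bins=np.linspace(np.percentile(v,8),np.percentile(v,92),25)
        pts=[]
        for b0,b1 in zip(bins[:-1],bins[1:]):
            k=(v>=b0)&(v<b1)
            if k.sum()>5: pts.append(((b0+b1)/2,np.sort(u[k])[1]))
        pts=np.array(pts);f=np.polyfit(pts[:,0],pts[:,1],1)
        r=pts[:,1]-np.polyval(f,pts[:,0]);g=abs(r)<.004;f=np.polyfit(pts[g,0],pts[g,1],1)
        a-=np.arctan(f[0])*1
    u,v=rect_edges(P,a)
    fr=np.polyval(f,v.mean())
    # side edges
    def side(sgn):
        o=[]
        for b0 in np.arange(fr+.015,fr+.1,.006):
            k=(u>=b0)&(u<b0+.006)
            if k.sum()>5:o.append((b0,np.sort(sgn*v[k])[-2]*sgn))
        return np.array(o)
    L=side(1);Rr=side(-1)
    fl=np.polyfit(L[:,0],L[:,1],1);frr=np.polyfit(Rr[:,0],Rr[:,1],1)
    print('yaw front',np.degrees(a),'yaw sides',np.degrees(a+np.arctan([fl[0],frr[0]])),'front u',fr,'left',np.median(L[:,1]),'right',np.median(Rr[:,1]),'w',np.median(L[:,1])-np.median(Rr[:,1]))
    c=(np.median(L[:,1])+np.median(Rr[:,1]))/2
    ex=np.array([np.cos(a),np.sin(a)]);ey=np.array([-ex[1],ex[0]])
    print('origin',ex*(fr+.13)+ey*c)
    # hood top
    m=(abs(C[...,2]-.115)<.006)&(C[...,1]>0.1)&(C[...,0]>.3)&(C[...,0]<.66); 
    print('hood front face/top',m.sum())
    Q=C[m]; u,v=rect_edges(Q,a); print('hood u pct',np.percentile(u,[0.5,1,2,5]),'v',np.percentile(v,[.5,1,99,99.5]))
E
python3 fit.py
```

```text
top 4609 z 0.041269677651180885
yaw front 107.56452741167732 yaw sides [107.94742455 107.15970838] front u -0.08823197343027818 left -0.43010036420208114 right -0.6849975356083309 w 0.25489717140624973
origin [0.51894999 0.20807766]
hood front face/top 8866
hood u pct [0.03444439 0.03501051 0.03633872 0.04145162] v [-0.68706184 -0.68560606 -0.42939185 -0.42854697]
side 1948 z 0.04109737292321231
yaw front 107.69305704953332 yaw sides [107.65732809 107.37053203] front u -0.0908488439352586 left -0.43046319796037613 right -0.6805611535914395 w 0.2500979556310634
origin [0.51733679 0.20612918]
hood front face/top 2783
hood u pct [0.02986379 0.03091091 0.03184849 0.03477028] v [-0.68699487 -0.68577302 -0.42803845 -0.42771093]
```

```bash
cat > tray.py <<'E'
from h import *
import sys
from scipy.optimize import minimize
# template sampled points
def tpl():
    xs=[]
    g=lambda x0,x1,w:[(x,y) for x in np.arange(x0,x1,.002) for y in np.arange(-w/2,w/2+.0001,.002)]
    return np.array(g(-.048,.0481,.062)+g(-.13,-.048,.030)+g(-.138,-.13,.040))
T=tpl()
from scipy.spatial import cKDTree
def fit(P,x0):
    P=P[:,:2];kt=cKDTree(P)
    def cost(q):
        c,s=np.cos(q[2]),np.sin(q[2]);R=np.array([[c,-s],[s,c]])
        W=T@R.T+q[:2]
        d1=np.minimum(kt.query(W)[0],.02);L=(P-q[:2])@R
        d2=np.minimum(cKDTree(T).query(L)[0],.02)
        return np.mean(np.maximum(d1-.0012,0))+np.mean(np.maximum(d2-.0012,0))
    r=minimize(cost,x0,method='Nelder-Mead',options=dict(initial_simplex=[np.array(x0)+d for d in np.vstack([np.zeros(3),np.diag([.01,.01,.1])])],xatol=1e-5,fatol=1e-8))
    return r.x,r.fun
if __name__=='__main__':
  for n in ['top','side']:
    p=snapshot(n);C=cloud(p);r=models.cut_out('tray',p)
    # pick region with the orange tab
    x=r[0];m=cv2.dilate(x['region'].astype(np.uint8),np.ones((5,5)))>0
    P=C[m&(p['range_z']>0)]
    P=P[(P[:,2]>.004)&(P[:,2]<.03)]
    q,f=fit(P,[.62,-.255,np.radians(68)])
    print(n,x['conf'],len(P),np.round(q[:2],4),np.degrees(q[2]),f, 'bed z',np.median(P[:,2]))
    b=np.array([[np.cos(q[2]),-np.sin(q[2])],[np.sin(q[2]),np.cos(q[2])]])
    print('tabpoint',q[:2]+b@[-.138,0])
  
    ex=np.array([np.cos(np.radians(107.55)),np.sin(np.radians(107.55))]);ey=np.array([-ex[1],ex[0]])
    O=ex*.038+ey*-.5575
    print('O',O)
    for nm in ['keeper_knob','keeper_pivot','start_top','slot']:
        for z in models.spot_point(nm,p)[:1]:
            h={'keeper_knob':.078,'keeper_pivot':.052,'start_top':.062,'slot':.04}[nm]
            w=ray(p,z['uv'],h)[:2];print(nm,z['uv'],np.round(w,4),'scanner fr',np.round([(w-O)@ex,(w-O)@ey],4))
    img=p['img'].astype(int);r_,g,bb=img[...,0],img[...,1],img[...,2]
    k=(r_>120)&(g<70)&(bb<70)&(abs(C[...,0]-.55)<.05)&(abs(C[...,1]-.11)<.05)
    Q=C[k&(C[...,2]>.084)]
    w=((Q.min(0)+Q.max(0))/2)[:2]; print('knob depth',len(Q),Q.mean(0),'sc',(w-O)@ex,(w-O)@ey)
    k=(g>60)&(r_<60)&(g>bb+15)&(abs(C[...,0]-.44)<.04)&(abs(C[...,1]-.145)<.04)
    Q=C[k]; print('start',len(Q),Q.mean(0),np.median(Q[:,2]),'sc',(Q.mean(0)[:2]-O)@ex,(Q.mean(0)[:2]-O)@ey)
E
python3 tray.py
```

```text
top 0.71 1387 [ 0.6289 -0.2518] 70.27779779108494 0.00026062208416034564 bed z 0.0162124767776445
tabpoint [ 0.58237343 -0.38167383]
O [0.52009226 0.20433867]
keeper_knob [154.4, 211.9] [0.5129 0.1838] scanner fr [-0.0175  0.0131]
keeper_pivot [164.7, 175.3] [0.608  0.1727] scanner fr [-0.0567 -0.0743]
start_top [169.1, 241.8] [0.4444 0.1483] scanner fr [-0.0306  0.0891]
slot [150.9, 212.6] [0.516  0.2031] scanner fr [0.     0.0043]
knob depth 41 [0.54742551 0.11000193 0.08874552] sc -0.09780677970398215 0.0018339304245350732
start 98 [0.43998514 0.14372983 0.06202039] 0.062214653222652176 sc -0.03363241599536282 0.09465433408124588
side 0.98 1327 [ 0.6283 -0.254 ] 70.8842496905541 0.00036780178426314196 bed z 0.016488314677554832
tabpoint [ 0.58308993 -0.38441653]
O [0.52009226 0.20433867]
keeper_knob [263.7, 167.1] [0.5471 0.0987] scanner fr [-0.1088  0.0061]
keeper_pivot [278.0, 158.7] [0.6114 0.1603] scanner fr [-0.0695 -0.0738]
start_top [276.3, 158.0] [0.6032 0.152 ] scanner fr [-0.075  -0.0635]
slot [247.5, 163.5] [0.5196 0.1842] scanner fr [-0.019   0.0065]
knob depth 9 [0.5462561  0.10398004 0.08724501] sc -0.10283949129356176 0.005109421661019114
start 51 [0.43927303 0.13787561 0.05964061] 0.06112550828982099 sc -0.03899941775111265 0.09709856228693846
```

```bash
cat > plan.py <<'E'
from h import *
from scipy.spatial.transform import Rotation as Ro
YAW=107.55
ex=np.array([np.cos(np.radians(YAW)),np.sin(np.radians(YAW))]);ey=np.array([-ex[1],ex[0]])
O=ex*.038+ey*-.5575
def S(x,y): return O+ex*x+ey*y   # scanner->world xy
def inS(w): w=np.array(w)[:2]-O; return np.array([w@ex,w@ey])
def rows(wps):
    o=telemetry.get_obs();R0=Ro.from_euler('xyz',o['orientation'],degrees=True);t0=np.array(o['tool_pos'])
    print('clock',round(float(o['clock']),2),'pos',np.round(t0,4),'rpy',np.round(o['orientation'],2),'F',np.round(o['force'],2),'open',round(float(o['opening']),4),'j',np.round(o['joint_pos'],1))
    for (x,y,z,yaw) in wps:
        R1=Ro.from_euler('xyz',[180,0,yaw],degrees=True)
        d=R0.inv().apply(np.array([x,y,z])-t0);rv=(R0.inv()*R1).as_rotvec(degrees=True)
        print(np.round(d,4),np.round(rv,2))
E
python3 - <<'E'
from plan import *
rows([(.248,.628,.38,-21.5),(.547,.108,.38,-21.5),(.547,.108,.28,-138.8)])
E
```

```text
clock 3.5 pos [0.2477 0.6279 0.2265] rpy [180.    -0.   -21.53] F [ 0.41 -0.46 -0.34] open 0.088 j [ 85.   20.5   0.7  -0.  -70.1 -16.5]
[ 0.0002 -0.0002 -0.1535] [ 0.   -0.   -0.03]
[ 0.4692  0.3738 -0.1534] [ 0.   -0.   -0.03]
[ 0.4692  0.3738 -0.0534] [  0.    -0.   117.27]
```

Emit:
jog_arm --targets "0 0 -0.06 0 0 0 0.5; 0 0 -0.12 0 0 0 0; 0.02 0.016 -0.155 0 0 8 -0.1; 0.065 0.052 -0.155 0 0 16 -0.1; 0.11 0.088 -0.155 0 0 25 -0.1; 0.155 0.124 -0.155 0 0 34 -0.1; 0.2 0.16 -0.155 0 0 43 -0.1; 0.245 0.196 -0.155 0 0 52 -0.1"

```text
clock: 4.5
tool_pos: [0.4043, 0.3539, 0.3819]
orientation: [-180.0, 0.0, -73.8]
force: [0.6, 0.2, 0.5]
opening: 0.0395
```

Run:
```python
from plan import *
rows([(.547,.108,.38,-138.8),(.547,.108,.26,-138.8)])
```

```text
clock 4.5 pos [0.4043 0.3539 0.3819] rpy [-1.7997e+02  3.0000e-02 -7.3810e+01] F [0.64 0.17 0.46] open 0.0395 j [ 62.1   3.8  -1.1   0.  -85.1 -45.9]
[ 0.2759 -0.0685  0.0018] [-2.000e-02  4.000e-02  6.499e+01]
[ 0.276  -0.0684  0.1218] [-2.000e-02  4.000e-02  6.499e+01]
```

Emit:
jog_arm --targets "0.04 -0.01 0 0 0 9 -0.1; 0.09 -0.022 0.01 0 0 18 -0.1; 0.14 -0.035 0.03 0 0 27 -0.1; 0.19 -0.047 0.055 0 0 36 -0.1; 0.235 -0.058 0.085 0 0 45 -0.1; 0.27 -0.067 0.11 0 0 54 -0.1; 0.276 -0.068 0.122 0 0 63 -0.1; 0.276 -0.068 0.122 0 0 65 -0.1"

```text
clock: 5.5
tool_pos: [0.5463, 0.107, 0.2589]
orientation: [180.0, -0.1, -138.9]
force: [0.4, 0.6, -0.7]
opening: 0.0397
```

Run:
```python
from plan import *
p=snapshot('wrist');save(p,'w1');C=cloud(p)
print('cam',-np.array(p['R']).T@p['t'],'axis',np.array(p['R'])[2])
img=p['img'].astype(int);r_,g,bb=img[...,0],img[...,1],img[...,2]
k=(r_>120)&(g<70)&(bb<70)&(C[...,2]>.083)&(C[...,2]<.095)
Q=C[k];print(len(Q));
if len(Q): w=(np.percentile(Q,2,axis=0)+np.percentile(Q,98,axis=0))/2;print('knob',Q.mean(0),w,inS(w))
rows([(.547,.108,.064,-138.8)])
```

```text
cam [0.48180115 0.05123108 0.41800658] axis [ 0.230993    0.20248829 -0.95165158]
246
knob [0.54534041 0.1091608  0.08842057] [0.5455584  0.10941881 0.08790148] [-0.09818074  0.00434114]
clock 5.55 pos [0.5466 0.1076 0.2599] rpy [ 1.7999e+02  2.0000e-02 -1.3887e+02] F [0.13 0.22 1.08] open 0.0392 j [ 31.3   8.3 -11.4  -0.  -70.3 -80.1]
[-0.0005 -0.      0.1959] [ 0.01  0.02 -0.07]
```

View pics/w1.png

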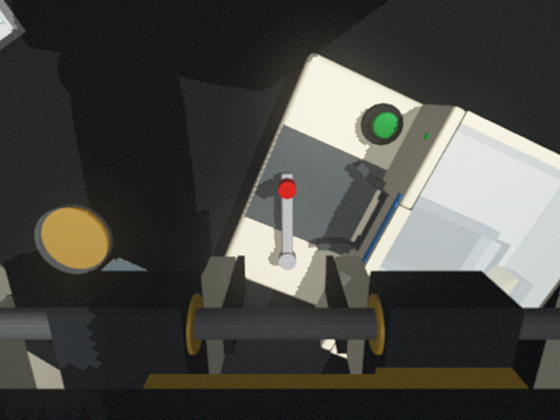

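Run:
```python
from plan import *
p=snapshot('wrist');C=cloud(p);np.savez('w1.npz',**{k:np.array(v) for k,v in p.items()})
img=p['img'].astype(int);r_,g,bb=img[...,0],img[...,1],img[...,2]
k=(g>70)&(r_<90)&(g>bb+25)&(abs(C[...,0]-.44)<.03)&(abs(C[...,1]-.145)<.03)
Q=C[k];print('start',len(Q),Q.mean(0),inS(Q.mean(0)))
for uv in [(287,260),(287,258)]: print('pin',C[uv[1],uv[0]],inS(C[uv[1],uv[0]]))
m=(abs(C[...,2]-.0405)<.004)&(C[...,1]>0.04)&(C[...,1]<.26)&(C[...,0]>.36)&(C[...,0]<.68)
P=C[m];a=inS
u=(P[:,:2]-O)@ex;v=(P[:,:2]-O)@ey;print(np.median(P[:,2]))
pts=[]
for b in np.arange(-.1,.12,.008):
    kk=(v>=b)&(v<b+.008)
    if kk.sum()>20: pts.append((b+.004,np.sort(u[kk])[2]))
pts=np.array(pts);f=np.polyfit(pts[:,0],pts[:,1],1);print(np.round(pts[:,1],4),'front at v=0',f[1],'yaw',YAW-np.degrees(f[0]))
pts=[]
for b in np.arange(-.115,-.03,.006):
    kk=(u>=b)&(u<b+.006)
    if kk.sum()>20: pts.append((b+.003,np.sort(v[kk])[-3]))
pts=np.array(pts);f=np.polyfit(pts[:,0],pts[:,1],1);print('left edge',np.round(pts[:,1],4),'yaw',YAW+np.degrees(f[0]))
# hood front top edge
Q=C[(abs(C[...,2]-.115)<.004)&(abs(C[...,0]-.5)<.15)&(C[...,1]>.1)]
u=(Q[:,:2]-O)@ex;v=(Q[:,:2]-O)@ey
for b in np.arange(-.05,.12,.02):
    kk=(v>=b)&(v<b+.02)
    if kk.sum()>20: print('hood',round(b+.01,3),np.sort(u[kk])[2])
```

```text
start 616 [0.43769425 0.14428211 0.06383059] [-0.03241505  0.09667205]
pin [0.61137401 0.1680174  0.06269429] [-0.06215558 -0.07608072]
pin [0.60890798 0.16583951 0.0644821 ] [-0.0634885  -0.07307276]
0.040916142198404726
[-0.127  -0.1269 -0.1268 -0.1264 -0.1272 -0.1269 -0.1272 -0.1272 -0.1273
 -0.127  -0.1274 -0.1268 -0.1273 -0.1278 -0.1268 -0.1271 -0.1273 -0.1272
 -0.1275 -0.1275 -0.1273 -0.1278 -0.1276 -0.1275 -0.1277 -0.1277 -0.1277
 -0.1276] front at v=0 -0.1272171966291149 yaw 107.77925359539167
left edge [0.1301 0.1301 0.1303 0.1302 0.1297 0.1302 0.1297 0.1299 0.1303 0.1302
 0.1302 0.13   0.1303 0.1302 0.1301] yaw 107.61135836919566
hood -0.02 -0.005851062856564328
hood -0.0 -0.005427563328221747
hood 0.02 -0.005829657569533338
hood 0.04 -0.0059565348909745965
hood 0.06 -0.004804730221310546
hood 0.08 -0.004944979882145867
hood 0.1 -0.004838112130174141
hood 0.12 -0.00488120206737796
```

Emit:
jog_arm --targets "0 0 0.05 0 0 0 -0.1; 0 0.002 0.1 0 0 0 -0.1; 0 0.002 0.14 0 0 0 -0.1; 0 0.002 0.17 0 0 0 -0.1; 0 0.002 0.19 0 0 0 -0.1; 0 0.002 0.195 0 0 0 -0.1; 0 0.002 0.195 0 0 0 -0.1; 0 0.002 0.195 0 0 0 -0.1"

```text
clock: 6.6
tool_pos: [0.5465, 0.1104, 0.0668]
orientation: [-180.0, 0.2, -138.6]
force: [-1.6, -0.1, 0.1]
opening: 0.0397
```

```bash
cat >> plan.py <<'E'
def arc(ths,z,r=.088):
    w=[]
    for t in ths:
        q=S(-.0645-r*np.sin(t),-.078+r*np.cos(t)); w.append((q[0],q[1],z,(YAW+90+np.degrees(t)-360)%360-360 if 0 else YAW+90+np.degrees(t)-360))
    return w
E
python3 - <<'E'
from plan import *
W=arc(.388+np.arange(1,9)*.16,.065);print(W[0],W[-1]);rows(W)
E
```

```text
(np.float64(0.5561175368119883), np.float64(0.09999873131880506), 0.065, np.float64(-131.05191282683086)) (np.float64(0.648463897790318), np.float64(0.08542821704763753), 0.065, np.float64(-66.88063977217865))
clock 6.6 pos [0.5465 0.1104 0.0668] rpy [-179.96    0.2  -138.63] F [-1.64 -0.09  0.06] open 0.0397 j [ 31.5  18.5 -25.9   0.  -45.4 -80.2]
[-0.0004 -0.0142  0.0018] [-0.05  0.2  -7.57]
[-0.0034 -0.0279  0.0018] [ -0.07   0.19 -16.74]
[-0.0085 -0.041   0.0018] [ -0.09   0.19 -25.91]
[-0.0156 -0.0531  0.0018] [ -0.1    0.18 -35.08]
[-0.0246 -0.064   0.0019] [ -0.12   0.17 -44.24]
[-0.0352 -0.0732  0.0019] [ -0.13   0.16 -53.41]
[-0.0471 -0.0807  0.002 ] [ -0.15   0.16 -62.58]
[-0.0601 -0.0861  0.002 ] [ -0.16   0.15 -71.75]
```

Emit:
jog_arm --targets "0 -0.014 0.001 0 0 -8 -0.1; -0.003 -0.028 0.001 0 0 -17 -0.1; -0.0085 -0.041 0.001 0 0 -26 -0.1; -0.0155 -0.053 0.001 0 0 -35 -0.1; -0.0245 -0.064 0.001 0 0 -44 -0.1; -0.035 -0.073 0.001 0 0 -53 -0.1; -0.047 -0.081 0.001 0 0 -62.5 -0.1; -0.06 -0.086 0.001 0 0 -72 -0.1"

```text
clock: 7.6
tool_pos: [0.649, 0.0854, 0.067]
orientation: [-179.7, 0.0, -66.3]
force: [-0.9, 0.6, -0.8]
opening: 0.0399
```

Run:
```python
from plan import *
W=arc([1.8,1.93,2.04,2.08],.066);rows(W)
```

```text
clock 7.6 pos [0.649  0.0854 0.067 ] rpy [-1.7975e+02  2.0000e-02 -6.6310e+01] F [-0.94  0.61 -0.81] open 0.0399 j [ 24.5  26.2 -13.1  -0.  -50.5  -0.8]
[-0.0009 -0.0111  0.0011] [-0.25  0.   -6.99]
[-0.003  -0.0224  0.0011] [-2.500e-01 -1.000e-02 -1.444e+01]
[-0.0059 -0.0316  0.0012] [ -0.25  -0.03 -20.74]
[-0.0073 -0.0349  0.0012] [ -0.25  -0.03 -23.04]
```

Emit:
jog_arm --targets "-0.001 -0.011 0 0 0 -7 -0.1; -0.003 -0.0225 0 0 0 -14.5 -0.1; -0.006 -0.0315 0 0 0 -21 -0.1; -0.007 -0.035 0 0 0 -23 -0.1; -0.007 -0.035 0 0 0 -23 -0.1; -0.005 -0.028 0 0 0 -23 -0.1; -0.005 -0.028 -0.04 0 0 -23 -0.1; -0.005 -0.028 -0.1 0 0 -23 0.5"

```text
clock: 8.6
tool_pos: [0.6703, 0.1001, 0.1662]
orientation: [180.0, 0.0, -43.4]
force: [1.3, 1.0, 1.3]
opening: 0.0448
```

Run:
```python
from plan import *
p=snapshot('top');save(p,'t1');C=cloud(p);q=np.array([.6286,-.2529]);a=np.radians(70.5)
g=q+np.array([np.cos(a),np.sin(a)])*-.02;print(g)
rows([(g[0],g[1],.2,70.5-180)])
```

```text
[ 0.62192386 -0.27175283]
clock 8.65 pos [0.6751 0.1008 0.1777] rpy [-179.32   -0.45  -43.31] F [ 3.72 -0.12 10.08] open 0.0482 j [ 24.9  22.5  -2.9   0.2 -63.7  21.7]
[ 0.217   0.3073 -0.0243] [-0.86 -0.   66.19]
```

View pics/t1.png

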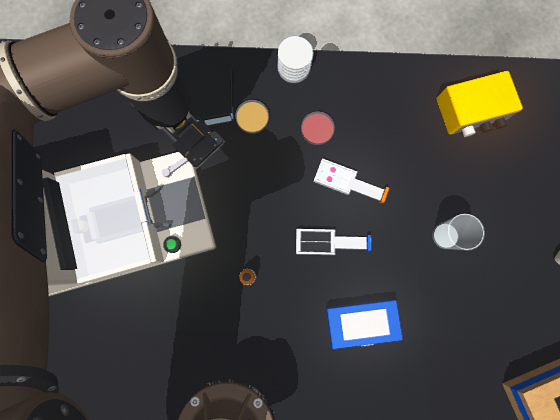

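Emit:
jog_arm --targets "0 0 -0.03 -0.5 0 0 1; 0.03 0.04 -0.05 -0.86 0 9 1; 0.06 0.085 -0.06 -0.86 0 19 1; 0.095 0.135 -0.07 -0.86 0 29 1; 0.13 0.185 -0.08 -0.86 0 39 1; 0.165 0.235 -0.085 -0.86 0 49 1; 0.2 0.283 -0.085 -0.86 0 59 1; 0.217 0.307 -0.085 -0.86 0 66 1"

```text
clock: 9.65
tool_pos: [0.6198, -0.2747, 0.2607]
orientation: [-180.0, 0.0, -109.8]
force: [-0.0, -0.0, 0.1]
opening: 0.0877
```

Run:
```python
from plan import *
from tray import fit
p=snapshot('wrist');save(p,'w2');C=cloud(p);r=models.cut_out('tray',p)
for x in r[:2]:
    print(x['conf'],x['uv'])
x=r[0];m=cv2.dilate(x['region'].astype(np.uint8),np.ones((5,5)))>0
P=C[m&(p['range_z']>0)];P=P[(P[:,2]>.005)&(P[:,2]<.03)]
q,f=fit(P[::4],[.6286,-.2529,np.radians(70.5)]);print(len(P),q[:2],np.degrees(q[2]),f)
img=p['img'].astype(int)
k=(img[...,0]>150)&(img[...,1]>50)&(img[...,1]<160)&(img[...,2]<80)&(C[...,2]>.015)&(C[...,2]<.03)
print('orange',k.sum(),C[k].mean(0))
a=q[2];g=q[:2]+np.array([np.cos(a),np.sin(a)])*-.02;print(g)
rows([(g[0],g[1],.2,np.degrees(a)-180),(g[0],g[1],.004,np.degrees(a)-180)])
```

```text
0.59 [281.5, 163.8]
6630 [ 0.62780365 -0.25419391] 70.35930332229131 0.0001212772489296348
orange 54 [ 0.58810269 -0.38581843  0.02214349]
[ 0.62108124 -0.27303029]
clock 9.75 pos [ 0.6197 -0.2749  0.2604] rpy [ 1.7998e+02 -2.0000e-02 -1.0974e+02] F [ 0.26 -0.35 -0.83] open 0.0873 j [ -7.5  19.9   4.    0.  -74.2 -12.3]
[-0.0022 -0.0007  0.0604] [ 0.02 -0.02 -0.1 ]
[-0.0023 -0.0007  0.2564] [ 0.02 -0.02 -0.1 ]
```

View pics/w2.png

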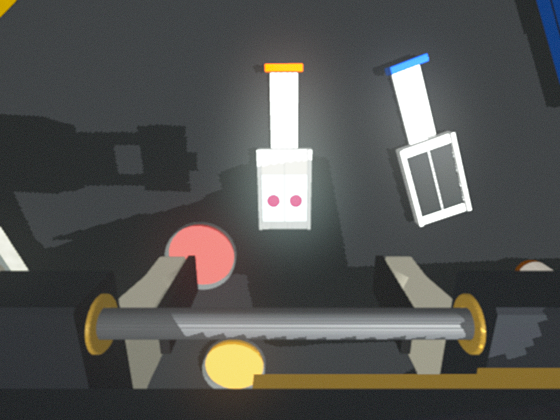

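Emit:
jog_arm --targets "0.003 -0.001 0.05 0 0 0 1; 0.003 -0.001 0.105 0 0 0 1; 0.003 -0.001 0.16 0 0 0 1; 0.003 -0.001 0.21 0 0 0 1; 0.003 -0.001 0.24 0 0 0 1; 0.003 -0.001 0.254 0 0 0 1; 0.003 -0.001 0.257 0 0 0 1; 0.003 -0.001 0.257 0 0 0 1"

```text
clock: 10.75
tool_pos: [0.6204, -0.2782, 0.0047]
orientation: [-179.9, -0.0, -109.7]
force: [1.0, -0.3, 0.8]
opening: 0.088
```

Run:
```python
from plan import *
g=np.array([.6278,-.2542])+np.array([np.cos(np.radians(70.36)),np.sin(np.radians(70.36))])*-.025
rows([(g[0],g[1],.0035,-109.64)])
```

```text
clock 10.75 pos [ 0.6204 -0.2782  0.0047] rpy [-1.7991e+02 -1.0000e-02 -1.0972e+02] F [ 0.95 -0.28  0.8 ] open 0.088 j [ -7.8  32.2 -12.3   0.  -45.4 -12. ]
[-0.0001  0.0011  0.0012] [-0.09 -0.01 -0.08]
```

Grip, then a small lift.

Emit:
jog_arm --targets "0 0.001 0.0005 0 0 0 0.7; 0 0.001 0.0005 0 0 0 0.45; 0 0.001 0.0005 0 0 0 0.2; 0 0.001 0.0005 0 0 0 -1; 0 0.001 0.0005 0 0 0 -1; 0 0.001 0.0005 0 0 0 -1; 0 0.001 -0.005 0 0 0 -1; 0 0.001 -0.02 0 0 0 -1"

```text
clock: 11.75
tool_pos: [0.6183, -0.2776, 0.0239]
orientation: [179.9, -0.0, -109.7]
force: [0.2, -0.3, -1.9]
opening: 0.0616
```

Run:
```python
from plan import *
p=snapshot('side');save(p,'s2')
w=S(-.065-.025,0)
rows([(w[0],w[1],.15,-72.4)])
```

```text
clock 11.8 pos [ 0.6201 -0.2781  0.0271] rpy [-1.7983e+02 -2.0000e-02 -1.0970e+02] F [ 0.53 -1.14 -0.72] open 0.0616 j [ -7.7  30.7 -11.5   0.1 -47.7 -12. ]
[-0.3489  0.202  -0.1237] [ -0.16  -0.07 -37.3 ]
```

View pics/s2.png

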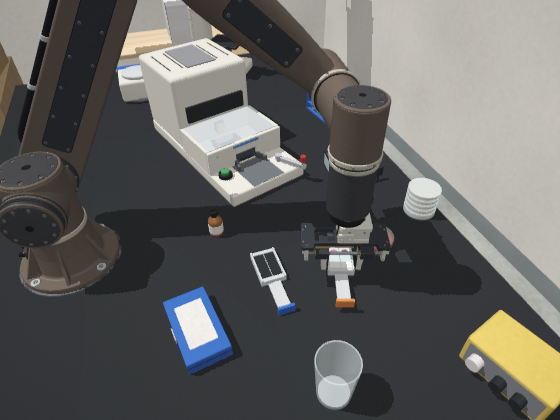

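Emit:
jog_arm --targets "0 0 -0.015 0 0 0 -1; -0.01 0.006 -0.04 0 0 -2 -1; -0.035 0.02 -0.065 0 0 -6 -1; -0.07 0.04 -0.085 0 0 -11 -1; -0.11 0.063 -0.1 0 0 -16 -1; -0.15 0.087 -0.105 0 0 -21 -1; -0.19 0.11 -0.105 0 0 -26 -1; -0.23 0.133 -0.105 0 0 -30 -1"

```text
clock: 12.8
tool_pos: [0.572, -0.0152, 0.133]
orientation: [-179.8, -0.1, -79.6]
force: [0.9, 1.0, -2.3]
opening: 0.0614
```

Run:
```python
from plan import *
w=S(-.1,0)
rows([(w[0],w[1],.13,-72.4),(w[0],w[1],.06,-72.4)])
```

```text
clock 12.8 pos [ 0.572  -0.0152  0.133 ] rpy [-1.7976e+02 -9.0000e-02 -7.9550e+01] F [ 0.92  1.01 -2.28] open 0.0614 j [ 18.2  15.3 -20.    0.2 -54.4  -7.8]
[-0.1261 -0.0011  0.0028] [-0.24 -0.11 -7.15]
[-0.1262 -0.0008  0.0728] [-0.24 -0.11 -7.15]
```

Emit:
jog_arm --targets "-0.035 0 0 0 0 -2 -1; -0.065 0 0 0 0 -4 -1; -0.09 0 0 0 0 -6 -1; -0.11 0 0 0 0 -7 -1; -0.12 -0.001 0.01 0 0 -7 -1; -0.126 -0.001 0.025 0 0 -7 -1; -0.126 -0.001 0.04 0 0 -7 -1; -0.126 -0.001 0.045 0 0 -7 -1"

```text
clock: 13.8
tool_pos: [0.5494, 0.1078, 0.0858]
orientation: [-179.9, -0.2, -72.6]
force: [0.7, 0.6, -1.9]
opening: 0.0617
```

Run:
```python
from plan import *
w=S(-.1,0)
rows([(w[0],w[1],.052,-72.4),(w[0],w[1],.044,-72.4)])
p=snapshot('wrist');save(p,'w3')
p=snapshot('side');save(p,'s3');C=cloud(p)
img=p['img'].astype(int)
k=(img[...,0]>140)&(img[...,1]>50)&(img[...,1]<140)&(img[...,2]<80)&(C[...,1]>-.15)&(C[...,1]<.1)&(C[...,0]>.45)
print(k.sum(),C[k].mean(0),C[k].min(0),C[k].max(0),inS(C[k].mean(0)))
print([ (x['conf'],x['uv']) for x in models.spot_point('tab',p)])
```

```text
clock 13.8 pos [0.5494 0.1078 0.0858] rpy [-1.7995e+02 -1.6000e-01 -7.2600e+01] F [ 0.71  0.56 -1.85] open 0.0617 j [ 31.3  17.4 -24.5   0.2 -48.1 -14. ]
[-0.0009 -0.0011  0.0338] [-0.05 -0.16 -0.2 ]
[-0.001  -0.0011  0.0418] [-0.05 -0.16 -0.2 ]
92 [ 0.60435354 -0.00599768  0.08662917] [ 0.56491734 -0.07616511  0.00703225] [0.80378249 0.01008794 0.1052624 ] [-0.22595404 -0.01691487]
[(0.74, [288.3, 178.7])]
```

View pics/w3.png

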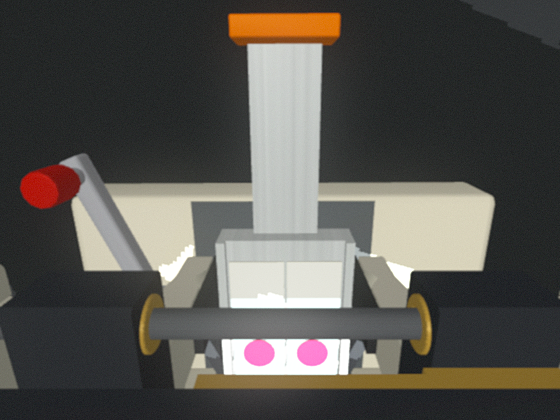

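View pics/s3.png

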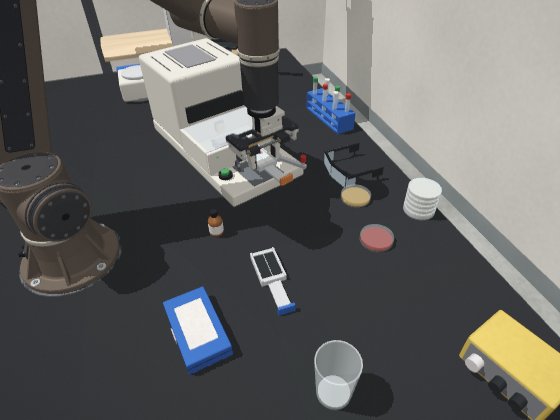

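Emit:
jog_arm --targets "-0.001 -0.001 0.012 0 0 0 -1; -0.001 -0.001 0.023 0 0 0 -1; -0.001 -0.001 0.031 0 0 0 -1; -0.001 -0.001 0.035 0 0 0 -1; -0.001 -0.001 0.037 0 0 0 -1; -0.001 -0.001 0.0385 0 0 0 -1; -0.001 -0.001 0.0395 0 0 0 -1; -0.001 -0.001 0.0395 0 0 0 -1"

```text
clock: 14.95
tool_pos: [0.5512, 0.1095, 0.0479]
orientation: [-179.8, -0.1, -72.6]
force: [-0.2, 0.0, -2.4]
opening: 0.0618
```

Emit:
jog_arm --targets "0 0 0.002 0 0 0 -1; 0 0 0.003 0 0 0 -1; 0 0 0.004 0 0 0 -1; 0 0 0.0045 0 0 0 -1; 0 0 0.005 0 0 0 -1; 0 0 0.005 0 0 0 -1; 0 0 0.005 0 0 0 -1; 0 0 0.005 0 0 0 -1"

```text
clock: 15.95
tool_pos: [0.5512, 0.1095, 0.0446]
orientation: [-179.8, -0.2, -72.6]
force: [-6.7, 0.3, 15.1]
opening: 0.0617
```

Emit:
jog_arm --targets "0 0 -0.001 0 0 0 -1; 0 0 -0.001 0 0 0 0.5; 0 0 -0.001 0 0 0 0.65; 0 0 -0.001 0 0 0 0.65; 0 0 -0.02 0 0 0 0.65; 0 0 -0.06 0 0 0 0.65; 0 0 -0.1 0 0 0 0.65; 0.02 0 -0.12 0 0 0 0.65"

```text
clock: 16.95
tool_pos: [0.5576, 0.0915, 0.1672]
orientation: [-179.6, -0.1, -72.5]
force: [-0.1, 0.2, -0.4]
opening: 0.0722
```

Run:
```python
from plan import *
p=snapshot('wrist');save(p,'w4');C=cloud(p)
img=p['img'].astype(int)
k=(img[...,0]>150)&(img[...,1]>50)&(img[...,1]<160)&(img[...,2]<80)&(C[...,2]>.054)&(C[...,2]<.072)
Q=C[k];u=np.array([inS(c) for c in Q]);print(k.sum(),Q.mean(0),'u',np.percentile(u[:,0],[2,50,98]),'v',np.percentile(u[:,1],[2,98]))
w=S(-.245,0)
rows([(w[0],w[1],.16,-72.4),(w[0],w[1],.05,-72.4)])
```

```text
527 [0.5828456  0.00609482 0.06281726] u [-0.21102212 -0.20771632 -0.20502746] v [-0.01849954  0.01803721]
clock 17.0 pos [0.5588 0.0897 0.1691] rpy [-1.7949e+02 -1.7000e-01 -7.2490e+01] F [ 2.07 -1.5   2.89] open 0.0723 j [ 29.1  12.6 -18.5   0.3 -58.4 -11.8]
[0.124  0.0023 0.0094] [-0.51 -0.17 -0.09]
[0.1237 0.0033 0.1194] [-0.51 -0.17 -0.09]
```

View pics/w4.png

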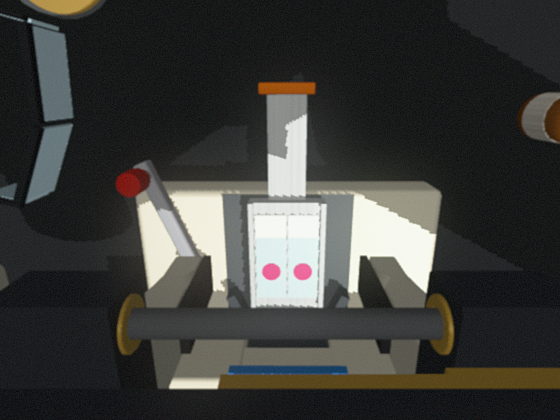

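Emit:
jog_arm --targets "0.03 0.001 0 0 0 0 0; 0.07 0.002 0 0 0 0 -0.5; 0.105 0.003 0 0 0 0 -1; 0.124 0.003 0.01 0 0 0 -1; 0.124 0.003 0.05 0 0 0 -1; 0.124 0.003 0.09 0 0 0 -1; 0.124 0.003 0.115 -0.5 0 0 -1; 0.124 0.003 0.122 -0.5 0 0 -1"

```text
clock: 18.0
tool_pos: [0.5931, -0.0296, 0.045]
orientation: [179.8, -0.2, -72.5]
force: [0.4, -0.8, 0.5]
opening: 0.0014
```

Run:
```python
from plan import *
p=snapshot('side');save(p,'s5')
w=[S(x,0) for x in (-.225,-.0655)]
rows([(a[0],a[1],.047,-72.4) for a in w]);print(inS(telemetry.get_obs()['tool_pos']))
```

```text
clock 18.05 pos [ 0.5934 -0.0295  0.0453] rpy [ 1.7984e+02 -1.6000e-01 -7.2490e+01] F [-1.    0.   -0.15] open 0.0009 j [ 16.1  23.1 -22.2   0.2 -44.9   1.3]
[-0.0201 -0.0006 -0.0017] [ 0.16 -0.16 -0.09]
[-0.1796 -0.0005 -0.0022] [ 0.16 -0.16 -0.09]
[-0.24507385  0.00059459]
```

View pics/s5.png

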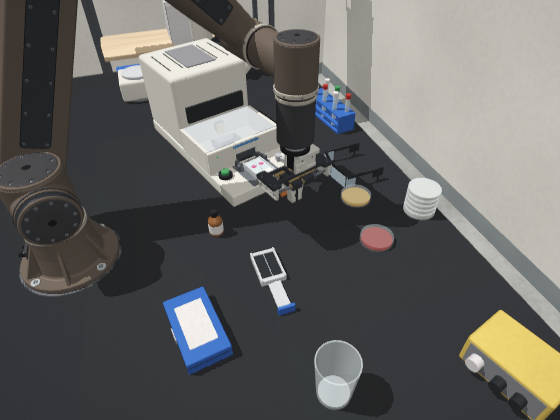

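Emit:
jog_arm --targets "-0.008 0 -0.002 0 0 0 -1; -0.015 0 -0.003 0 0 0 -1; -0.02 0 -0.003 0 0 0 -1; -0.024 0 -0.003 0 0 0 -1; -0.029 0 -0.003 0 0 0 -1; -0.035 0 -0.003 0 0 0 -1; -0.042 0 -0.003 0 0 0 -1; -0.049 0 -0.003 0 0 0 -1"

```text
clock: 19.05
tool_pos: [0.5785, 0.0176, 0.0482]
orientation: [179.8, -0.2, -72.5]
force: [1.2, -3.8, 1.7]
opening: 0.0004
```

Run:
```python
from plan import *
p=snapshot('wrist');save(p,'w6')
w=[S(x,0) for x in (-.225,-.0655)]
rows([(a[0],a[1],.048,-72.4) for a in w]);print(inS(telemetry.get_obs()['tool_pos']))
```

```text
clock 19.1 pos [0.5784 0.0182 0.0481] rpy [ 1.7984e+02 -1.5000e-01 -7.2470e+01] F [-0.09  0.54 -0.53] open 0.0003 j [ 21.3  21.7 -24.    0.2 -44.4  -3.9]
[ 0.03   -0.0006  0.0002] [ 0.16 -0.15 -0.07]
[-0.1295 -0.0005 -0.0002] [ 0.16 -0.15 -0.07]
[-0.19502234  0.00056964]
```

View pics/w6.png

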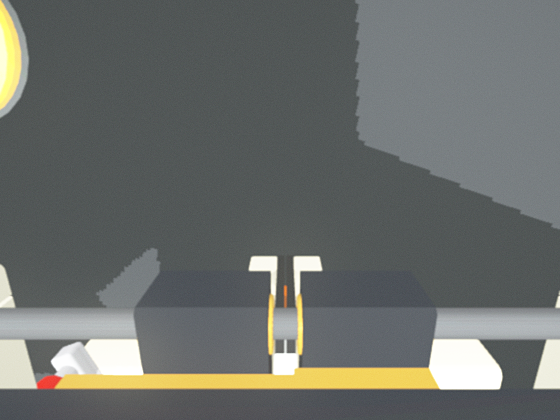

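Emit:
jog_arm --targets "-0.006 0 0 0 0 0 -1; -0.012 0 0 0 0 0 -1; -0.018 0 0 0 0 0 -1; -0.024 0 0 0 0 0 -1; -0.03 0 0 0 0 0 -1; -0.036 0 0 0 0 0 -1; -0.043 0 0 0 0 0 -1; -0.05 0 0 0 0 0 -1"

```text
clock: 20.1
tool_pos: [0.5632, 0.0663, 0.0481]
orientation: [179.8, -0.2, -72.5]
force: [1.0, -5.2, 3.6]
opening: 0.0007
```

Run:
```python
from plan import *
p=snapshot('side');save(p,'s7');cv2.imwrite('pics/s7z.png',cv2.resize(p['img'][80:220,120:350],None,fx=3,fy=3,interpolation=cv2.INTER_CUBIC)[:,:,::-1])
w=[S(x,0) for x in (-.0655,)]
rows([(a[0],a[1],.048,-72.4) for a in w]);print(inS(telemetry.get_obs()['tool_pos']))
```

```text
clock 20.15 pos [0.563  0.067  0.0481] rpy [ 1.7985e+02 -1.3000e-01 -7.2460e+01] F [ 0.17 -0.47  0.72] open 0.0007 j [ 26.6  20.8 -25.5   0.2 -43.8  -9.2]
[-0.0783 -0.0004 -0.0001] [ 0.15 -0.13 -0.06]
[-0.14384984  0.00046273]
```

View pics/s7z.png

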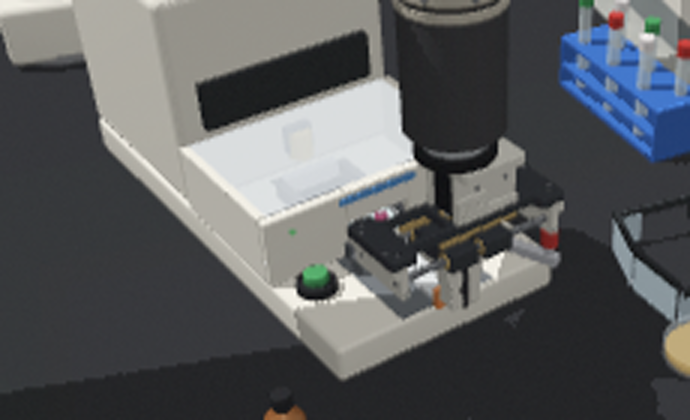

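Emit:
jog_arm --targets "-0.006 0 0 0 0 0 -1; -0.012 0 0 0 0 0 -1; -0.018 0 0 0 0 0 -1; -0.024 0 0 0 0 0 -1; -0.03 0 0 0 0 0 -1; -0.036 0 0 0 0 0 -1; -0.043 0 0 0 0 0 -1; -0.05 0 0 0 0 0 -1"

```text
clock: 21.15
tool_pos: [0.5479, 0.1151, 0.048]
orientation: [179.9, -0.1, -72.5]
force: [0.4, -3.3, 3.0]
opening: 0.0005
```

Run:
```python
from plan import *
w=[S(x,0) for x in (-.0655,)]
rows([(a[0],a[1],.048,-72.4) for a in w]);print(inS(telemetry.get_obs()['tool_pos']))
```

```text
clock 21.15 pos [0.5479 0.1151 0.048 ] rpy [ 1.7986e+02 -1.4000e-01 -7.2460e+01] F [ 0.36 -3.29  3.01] open 0.0005 j [ 32.   20.3 -26.4   0.1 -43.5 -14.5]
[-0.0279 -0.0004 -0.0001] [ 0.14 -0.14 -0.06]
[-0.09344248  0.00043463]
```

Emit:
jog_arm --targets "-0.004 0 0 0 0 0 -1; -0.008 0 0 0 0 0 -1; -0.012 0 0 0 0 0 -1; -0.015 0 0 0 0 0 -1; -0.018 0 0 0 0 0 -1; -0.02 0 0 0 0 0 -1; -0.022 0 0 0 0 0 -1; -0.024 0 0 0 0 0 -1"

```text
clock: 22.15
tool_pos: [0.5404, 0.1384, 0.0477]
orientation: [179.8, -0.1, -72.5]
force: [1.2, -1.3, 2.0]
opening: 0.0006
```

Run:
```python
from plan import *
w=[S(x,0) for x in (-.0655,)]
rows([(a[0],a[1],.048,-72.4) for a in w]);print(inS(telemetry.get_obs()['tool_pos']))
```

```text
clock 22.15 pos [0.5404 0.1384 0.0477] rpy [ 1.7985e+02 -1.1000e-01 -7.2480e+01] F [ 1.24 -1.33  1.95] open 0.0006 j [ 34.5  20.2 -26.7   0.1 -43.4 -17.1]
[-0.0035 -0.0006 -0.0003] [ 0.15 -0.11 -0.08]
[-0.06902578  0.00056011]
```

Emit:
jog_arm --targets "-0.001 0 0 0 0 0 -1; -0.0015 0 0 0 0 0 -1; -0.002 0 0 0 0 0 -1; -0.0025 0 0 0 0 0 -1; -0.003 0 0 0 0 0 -1; -0.0035 0 0 0 0 0 -1; -0.0035 0 0 0 0 0 -1; -0.0035 0 0 0 0 0 -1"

```text
clock: 23.15
tool_pos: [0.5394, 0.1418, 0.0477]
orientation: [179.9, -0.1, -72.5]
force: [0.1, -0.2, -0.2]
opening: 0.0003
```

Emit:
jog_arm --targets "-0.0005 0 0 0 0 0 -1; -0.001 0 0 0 0 0 -1; -0.0015 0 0 0 0 0 -1; -0.002 0 0 0 0 0 -1; -0.0025 0 0 0 0 0 -1; -0.003 0 0 0 0 0 -1; -0.003 0 0 0 0 0 -1; -0.003 0 0 0 0 0 -1"

```text
clock: 24.15
tool_pos: [0.5388, 0.1424, 0.0479]
orientation: [179.8, -0.3, -72.5]
force: [6.9, -12.4, -0.5]
opening: 0.0001
```

Run:
```python
from plan import *
rows([]);print(inS(telemetry.get_obs()['tool_pos']))
p=snapshot('side');save(p,'s8');cv2.imwrite('pics/s8z.png',cv2.resize(p['img'][80:220,120:350],None,fx=3,fy=3,interpolation=cv2.INTER_CUBIC)[:,:,::-1])
```

```text
clock 24.15 pos [0.5388 0.1424 0.0479] rpy [179.79  -0.26 -72.48] F [  6.87 -12.44  -0.53] open 0.0001 j [ 35.1  20.1 -26.7   0.3 -43.4 -17.7]
[-0.06471567  0.00085173]
```

View pics/s8z.png

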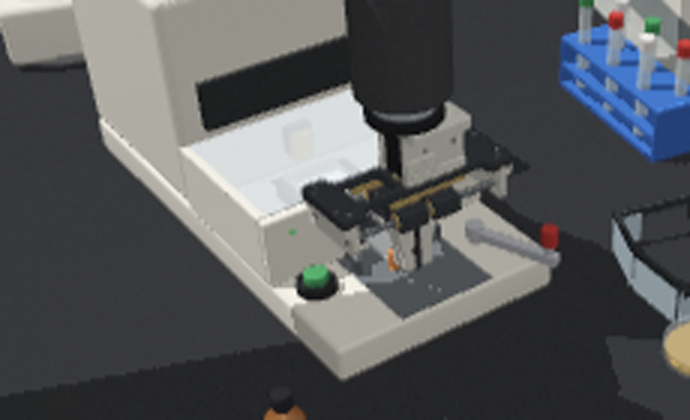

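Emit:
jog_arm --targets "0.005 0 0 0 0 0 -1; 0.012 0 0 0 0 0 -1; 0.02 0 0 0 0 0 -1; 0.025 0 -0.03 0 0 0 -1; 0.03 0 -0.08 0 0 0 -0.6; 0.03 0 -0.13 0 0 0 -0.36; 0.03 0 -0.18 0 0 0 -0.36; 0.03 0 -0.18 0 0 0 -0.36"

```text
clock: 25.2
tool_pos: [0.5505, 0.1155, 0.2327]
orientation: [-179.7, -0.2, -72.5]
force: [0.8, 0.8, -0.5]
opening: 0.0276
```

Run:
```python
from plan import *
p=snapshot('wrist');save(p,'w9');C=cloud(p)
img=p['img'].astype(int);r_,g,bb=img[...,0],img[...,1],img[...,2]
k=(r_>150)&(g>50)&(g<160)&(bb<80)&(C[...,2]>.05)&(C[...,2]<.075)
if k.any():
    u=np.array([inS(c) for c in C[k]]);print(k.sum(),'tab u',np.percentile(u[:,0],[2,50,98]),'v',np.percentile(u[:,1],[2,98]),C[k][:,2].mean())
k=(r_>120)&(g<70)&(bb<70)&(C[...,2]>.083)&(C[...,2]<.095)
if k.any(): 
    Q=C[k];w=(np.percentile(Q,2,axis=0)+np.percentile(Q,98,axis=0))/2;s=inS(w);print('knob',k.sum(),w,s,'th',np.arctan2(-(s[0]+.0645),s[1]+.078))
rows(arc([1.95],.2))
```

```text
276 tab u [-0.05408016 -0.05073637 -0.0471369 ] v [-0.01812143  0.01945241] 0.06264959190850192
knob 269 [0.66751873 0.09960619 0.08871975] [-0.1443123  -0.10898357] th 1.9410937794228764
clock 25.25 pos [0.5491 0.1151 0.2301] rpy [-179.96   -0.18  -72.49] F [-0.37 -0.22 -0.9 ] open 0.0277 j [ 32.    9.7 -13.8   0.2 -66.6 -14.5]
[ 0.0523 -0.1098  0.0303] [ -0.    -0.19 -21.76]
```

View pics/w9.png

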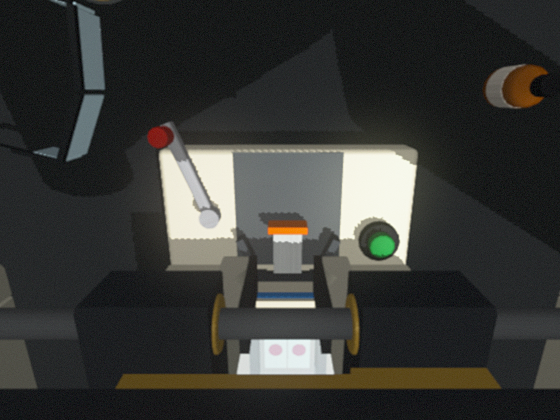

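Emit:
jog_arm --targets "0.012 -0.025 0.005 0 0 -5 -0.36; 0.03 -0.06 0.015 0 0 -12 -0.36; 0.045 -0.093 0.025 0 0 -19 -0.36; 0.052 -0.109 0.03 0 0 -22 -0.36; 0.052 -0.109 0.06 0 0 -22 -0.36; 0.052 -0.109 0.09 0 0 -22 -0.36; 0.052 -0.109 0.11 0 0 -22 -0.36; 0.052 -0.109 0.11 0 0 -22 -0.36"

```text
clock: 26.25
tool_pos: [0.667, 0.0973, 0.117]
orientation: [179.7, -0.1, -50.5]
force: [-0.3, 0.6, 1.8]
opening: 0.0283
```

Run:
```python
from plan import *
rows([(.6675,.0996,.067,YAW+90+np.degrees(1.941)-360)])
```

```text
clock 26.25 pos [0.667  0.0973 0.117 ] rpy [ 1.7966e+02 -7.0000e-02 -5.0500e+01] F [-0.26  0.62  1.76] open 0.0283 j [ 24.9  25.2  -7.2   0.2 -57.9  14.5]
[-0.0015 -0.0021  0.05  ] [ 0.34 -0.07  0.74]
```

Emit:
jog_arm --targets "-0.001 -0.002 0 0.3 0 0 -0.36; -0.001 -0.002 0.01 0.3 0 0 -0.36; -0.001 -0.002 0.02 0.3 0 0 -0.36; -0.001 -0.002 0.03 0.3 0 0 -0.36; -0.001 -0.002 0.04 0.3 0 0 -0.36; -0.001 -0.002 0.049 0.3 0 0 -0.36; -0.001 -0.002 0.05 0.3 0 0 -0.36; -0.001 -0.002 0.05 0.3 0 0 -0.36"

```text
clock: 27.25
tool_pos: [0.6679, 0.0991, 0.067]
orientation: [180.0, -0.1, -50.5]
force: [0.0, -0.1, -0.0]
opening: 0.028
```

Run:
```python
from plan import *
rows(arc(1.94-np.arange(1,9)*.155,.0675,.087))
```

```text
clock 27.25 pos [0.6679 0.0991 0.067 ] rpy [ 1.7996e+02 -8.0000e-02 -5.0500e+01] F [ 0.02 -0.14 -0.  ] open 0.028 j [ 25.   27.9 -10.1   0.1 -52.   14.4]
[-0.0005  0.0135 -0.0004] [ 0.03 -0.08  9.68]
[-0.0037  0.0266 -0.0004] [ 0.03 -0.08 18.56]
[-0.009   0.039  -0.0004] [ 2.000e-02 -8.000e-02  2.744e+01]
[-0.0161  0.0504 -0.0004] [ 1.000e-02 -8.000e-02  3.632e+01]
[-0.0249  0.0606 -0.0004] [ 1.00e-02 -9.00e-02  4.52e+01]
[-0.0352  0.0693 -0.0005] [-0.   -0.09 54.08]
[-0.0467  0.0764 -0.0005] [-1.000e-02 -9.000e-02  6.296e+01]
[-0.0591  0.0815 -0.0005] [-1.000e-02 -9.000e-02  7.185e+01]
```

Emit:
jog_arm --targets "-0.0005 0.0135 0 0 0 9.5 -0.36; -0.0035 0.0265 0 0 0 18.5 -0.36; -0.009 0.039 0 0 0 27.5 -0.36; -0.016 0.0505 0 0 0 36.5 -0.36; -0.025 0.0605 0 0 0 45 -0.36; -0.035 0.0695 0 0 0 54 -0.36; -0.0465 0.0765 0 0 0 63 -0.36; -0.059 0.0815 0 0 0 72 -0.36"

```text
clock: 28.25
tool_pos: [0.5676, 0.0929, 0.0678]
orientation: [-179.9, 0.0, -122.8]
force: [0.7, 0.6, 0.2]
opening: 0.028
```

Run:
```python
from plan import *
rows(arc([.57,.44,.31,.19,.09,.0,-.03,-.06],.0675,.088))
p=snapshot('side');save(p,'s10');cv2.imwrite('pics/s10z.png',cv2.resize(p['img'][80:220,120:350],None,fx=3,fy=3,interpolation=cv2.INTER_CUBIC)[:,:,::-1])
```

```text
clock 28.25 pos [0.5676 0.0929 0.0678] rpy [-1.7988e+02  1.0000e-02 -1.2280e+02] F [0.66 0.58 0.21] open 0.028 j [ 28.8  19.9 -23.6   0.1 -46.5 -61.7]
[0.0005 0.0116 0.0003] [-0.12  0.02  6.99]
[-0.0016  0.0228  0.0003] [-0.12  0.02 14.44]
[-0.0052  0.0337  0.0003] [-0.11  0.03 21.89]
[-0.0097  0.0432  0.0003] [-0.11  0.04 28.76]
[-0.0143  0.0507  0.0002] [-0.11  0.04 34.49]
[-0.0191  0.057   0.0002] [-0.11  0.05 39.65]
[-0.0208  0.0591  0.0002] [-0.11  0.05 41.37]
[-0.0225  0.061   0.0002] [-0.11  0.05 43.09]
```

View pics/s10z.png

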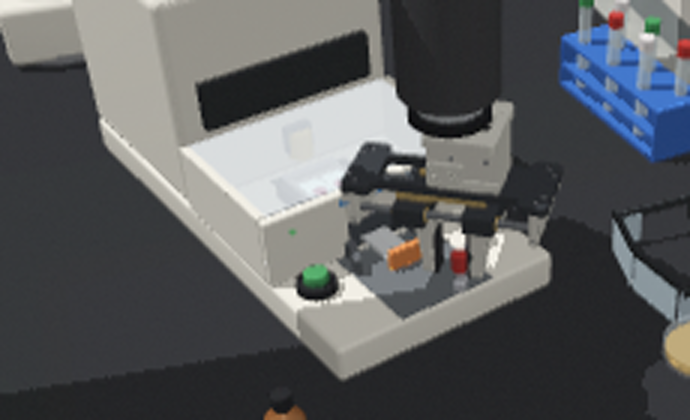

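Emit:
jog_arm --targets "0 0.0115 0 0 0 7 -0.36; -0.0015 0.023 -0.001 0 0 14.5 -0.36; -0.005 0.0335 -0.001 0 0 22 -0.36; -0.0095 0.043 -0.001 0 0 29 -0.36; -0.0145 0.0505 -0.001 0 0 34.5 -0.36; -0.017 0.054 -0.001 0 0 37 -0.36; -0.019 0.057 -0.001 0 0 39.5 -0.36; -0.019 0.057 -0.001 0 0 39.5 -0.36"

```text
clock: 29.3
tool_pos: [0.5295, 0.1408, 0.0691]
orientation: [-180.0, 0.1, -162.6]
force: [-0.8, 0.7, -0.2]
opening: 0.0283
```

Run:
```python
from plan import *
rows(arc([0,-.03,-.06,-.08],.068,.088));print(inS(telemetry.get_obs()['tool_pos']))
```

```text
clock 29.3 pos [0.5295 0.1408 0.0691] rpy [-1.7995e+02  1.0000e-01 -1.6259e+02] F [-0.84  0.71 -0.23] open 0.0283 j [ 3.540e+01  1.760e+01 -2.700e+01  1.000e-01 -4.540e+01 -1.081e+02]
[-0.0002 -0.0011  0.0011] [-0.05  0.1  -0.14]
[-0.0002  0.0016  0.0011] [-0.04  0.1   1.58]
[-0.0003  0.0042  0.0011] [-0.04  0.1   3.3 ]
[-0.0004  0.006   0.0011] [-0.04  0.1   4.44]
[-0.06341704  0.01017687]
```

Emit:
jog_arm --targets "0 0.001 0 0 0 0 -0.36; 0 0.002 0 0 0 0 -0.36; 0 0.003 0 0 0 0 -0.36; 0 0.0035 0 0 0 0 -0.36; 0 0.004 0 0 0 0 -0.36; 0 0.0045 0 0 0 0 -0.36; 0 0.0045 0 0 0 0 -0.36; 0 0.0045 0 0 0 0 -0.36"

```text
clock: 30.3
tool_pos: [0.5282, 0.1452, 0.0692]
orientation: [-180.0, 0.1, -162.6]
force: [0.1, -0.8, -0.5]
opening: 0.028
```

Run:
```python
from plan import *
rows([]);print(inS(telemetry.get_obs()['tool_pos']))
```

```text
clock 30.3 pos [0.5282 0.1452 0.0692] rpy [-1.7996e+02  1.1000e-01 -1.6259e+02] F [ 0.11 -0.75 -0.53] open 0.028 j [ 3.590e+01  1.760e+01 -2.700e+01  1.000e-01 -4.540e+01 -1.086e+02]
[-0.05885988  0.01008497]
```

Continue until the force rises.

Emit:
jog_arm --targets "0 0.0005 0 0 0 0 -0.36; 0 0.001 0 0 0 0 -0.36; 0 0.0015 0 0 0 0 -0.36; 0 0.002 0 0 0 0 -0.36; 0 0.0025 0 0 0 0 -0.36; 0 0.0025 0 0 0 0 -0.36; 0 0.0025 0 0 0 0 -0.36; 0 0.0025 0 0 0 0 -0.36"

```text
clock: 31.3
tool_pos: [0.5275, 0.147, 0.0691]
orientation: [-179.9, 0.1, -162.6]
force: [1.3, -4.3, -0.6]
opening: 0.0279
```

Emit:
jog_arm --targets "0 0.001 0 0 0 0 -0.36; 0 0.0015 0 0 0 0 -0.36; 0 0.0015 0 0 0 0 -0.36; 0 -0.002 0 0 0 0 -0.36; 0 -0.005 0 0 0 0 -0.36; 0 -0.005 -0.03 0 0 0 -0.36; 0 -0.005 -0.08 0 0 0 -0.36; -0.005 -0.03 -0.12 0 0 0 -0.36"

```text
clock: 32.3
tool_pos: [0.5412, 0.1211, 0.1913]
orientation: [-180.0, 0.2, -162.5]
force: [1.2, 0.3, 0.3]
opening: 0.0284
```

Run:
```python
from plan import *
p=snapshot('wrist');save(p,'w11');C=cloud(p)
img=p['img'].astype(int);r_,g,bb=img[...,0],img[...,1],img[...,2]
k=(r_>120)&(g<70)&(bb<70)&(C[...,2]>.083)&(C[...,2]<.095)
if k.any(): 
    Q=C[k];w=(np.percentile(Q,2,axis=0)+np.percentile(Q,98,axis=0))/2;s=inS(w);print('knob',k.sum(),w,s,'th',np.arctan2(-(s[0]+.0645),s[1]+.078))
k=(r_>150)&(g>50)&(g<160)&(bb<80)&(C[...,2]>.05)&(C[...,2]<.075)
if k.any():
    u=np.array([inS(c) for c in C[k]]);print(k.sum(),'tab u',np.percentile(u[:,0],[2,50,98]))
k=(g>70)&(r_<90)&(g>bb+25)&(abs(C[...,0]-.44)<.03)&(abs(C[...,1]-.145)<.03)
if k.any(): Q=C[k];w=(np.percentile(Q,2,axis=0)+np.percentile(Q,98,axis=0))/2;print('start',len(Q),Q.mean(0),w,inS(w),Q[:,2].max())
s=S(-.033,.096);print(s)
rows([(s[0],s[1],.17,-162.6),(s[0],s[1],.17,-72.4)])
```

```text
knob 371 [0.52727222 0.14128712 0.08810395] [-0.06228179  0.01216668] th -0.02459620289121252
342 tab u [-0.05349593 -0.04987086 -0.04658663]
start 990 [0.43748655 0.14476597 0.0643779 ] [0.43709787 0.15060379 0.07598954] [-0.02620779  0.09533445] 0.10074771100254734
[0.43851141 0.14392704]
clock 32.35 pos [0.5448 0.1195 0.1968] rpy [-179.92    0.59 -162.45] F [ 3.75 -0.5   6.13] open 0.0281 j [  32.7   10.4  -17.4    0.3  -61.6 -105.2]
[0.0942 0.0554 0.0258] [-0.08  0.59  0.15]
[0.0942 0.0554 0.0258] [ -0.53   0.4  -90.05]
```

View pics/w11.png

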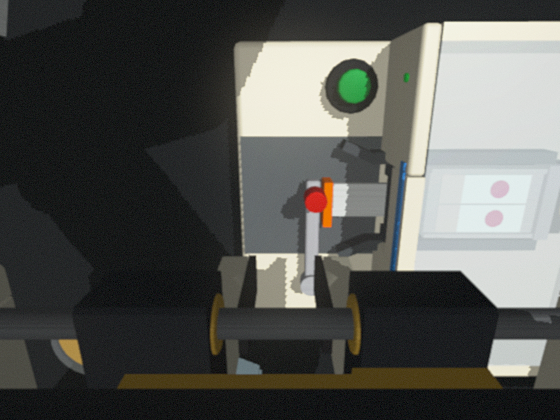

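Run:
```python
from plan import *
p=snapshot('wrist');C=cloud(p)
for (dx,dy) in [(0,0),(.008,0),(-.008,0),(-.016,0),(-.018,0),(-.02,0),(-.023,0),(0,.016),(0,.018),(0,.02),(0,.023)]:
    w=S(-.033+dx,.096+dy);d=np.hypot(C[...,0]-w[0],C[...,1]-w[1]);k=(d<.002)&(p['range_z']>0);print(dx,dy,k.sum(),np.round(np.median(C[k][:,2]),4) if k.any() else '')
p=snapshot('side');save(p,'s12');cv2.imwrite('pics/s12z.png',cv2.resize(p['img'][120:200,190:310],None,fx=6,fy=6,interpolation=cv2.INTER_CUBIC)[:,:,::-1])
s=S(-.037,.096);rows([(s[0],s[1],.17,-72.4)])
```

```text
0 0 21 0.0629
0.008 0 23 0.0627
-0.008 0 23 0.0626
-0.016 0 23 0.0526
-0.018 0 22 0.0528
-0.02 0 29 0.052
-0.023 0 23 0.041
0 0.016 23 0.0529
0 0.018 21 0.0528
0 0.02 17 0.0525
0 0.023 17 0.0413
clock 32.45 pos [0.5426 0.1203 0.1917] rpy [ 180.      0.39 -162.63] F [ 0.13  0.23 -0.63] open 0.0282 j [ 3.280e+01  1.060e+01 -1.780e+01  1.000e-01 -6.120e+01 -1.055e+02]
[0.0924 0.0496 0.0211] [ -0.3    0.31 -90.23]
```

View pics/s12z.png

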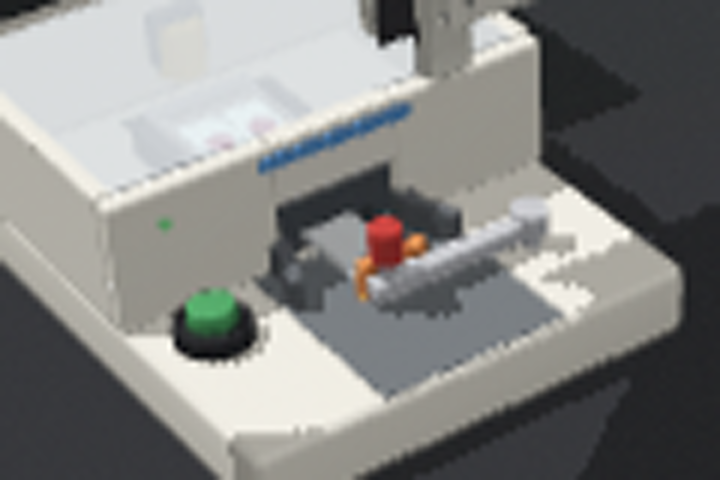

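Emit:
jog_arm --targets "0.01 0.005 0 0 0 -10 -1; 0.025 0.013 0 0 0 -20 -1; 0.045 0.024 0 0 0 -30 -1; 0.065 0.035 0 0 0 -40 -1; 0.08 0.043 0 0 0 -50 -1; 0.09 0.048 0 0 0 -60 -1; 0.092 0.05 0.01 0 0 -70 -1; 0.092 0.05 0.02 0 0 -80 -1"

```text
clock: 33.45
tool_pos: [0.4391, 0.1409, 0.17]
orientation: [-179.7, 0.1, -82.3]
force: [0.2, 1.6, 0.5]
opening: 0.0005
```

Run:
```python
from plan import *
s=S(-.037,.096);rows([(s[0],s[1],.08,-72.4),(s[0],s[1],.068,-72.4)])
```

```text
clock 33.45 pos [0.4391 0.1409 0.17  ] rpy [-1.7967e+02  7.0000e-02 -8.2280e+01] F [0.22 1.61 0.51] open 0.0005 j [ 42.5   2.6 -30.3   0.1 -56.7 -34.8]
[ 0.0009 -0.      0.09  ] [-0.33  0.05 -9.88]
[1.00e-03 1.00e-04 1.02e-01] [-0.33  0.05 -9.88]
```

Emit:
jog_arm --targets "0.001 0 0.03 -0.3 0 -9.9 -1; 0.001 0 0.06 -0.3 0 -9.9 -1; 0.001 0 0.085 -0.3 0 -9.9 -1; 0.001 0 0.098 -0.3 0 -9.9 -1; 0.001 0 0.102 -0.3 0 -9.9 -1; 0.001 0 0.104 -0.3 0 -9.9 -1; 0.001 0 0.104 -0.3 0 -9.9 -1; 0.001 0 0.104 -0.3 0 -9.9 -1"

```text
clock: 34.45
tool_pos: [0.4401, 0.1403, 0.0666]
orientation: [-179.9, 0.1, -72.4]
force: [0.3, -0.3, 0.8]
opening: 0.0003
```

Run:
```python
from plan import *
rows([])
```

```text
clock 34.45 pos [0.4401 0.1403 0.0666] rpy [-1.799e+02  7.000e-02 -7.238e+01] F [ 0.33 -0.33  0.83] open 0.0003 j [ 42.2  10.6 -37.6  -0.  -41.7 -24.6]
```

Emit:
jog_arm --targets "0 0 0.003 0 0 0 -1; 0 0 0.005 0 0 0 -1; 0 0 0.007 0 0 0 -1; 0 0 0.0085 0 0 0 -1; 0 0 0.0095 0 0 0 -1; 0 0 0.0105 0 0 0 -1; 0 0 0.011 0 0 0 -1; 0 0 0.011 0 0 0 -1"

```text
clock: 35.45
tool_pos: [0.4403, 0.1404, 0.0562]
orientation: [-179.9, 0.1, -72.4]
force: [-2.5, -0.6, 11.9]
opening: 0.0005
```

Emit:
jog_arm --targets "0 0 0 0 0 0 -1; 0 0 -0.004 0 0 0 -1; 0 0 -0.01 0 0 0 -1; 0 0 -0.03 0 0 0 -1; 0 0 -0.07 0 0 0 -1; 0.02 0 -0.12 0 0 0 -1; 0.05 0 -0.16 0 0 0 -1; 0.07 0 -0.18 0 0 0 -1"

```text
clock: 36.45
tool_pos: [0.4618, 0.0727, 0.2386]
orientation: [-179.7, 0.1, -72.4]
force: [0.5, -0.6, 0.1]
opening: 0.0005
```

Emit:
jog_arm --targets "0.01 0 -0.01 0 0 0 -1; 0.015 0 -0.015 0 0 0 -1; 0.015 0 -0.015 0 0 0 -1; 0.015 0 -0.015 0 0 0 -1; 0.015 0 -0.015 0 0 0 -1; 0.015 0 -0.015 0 0 0 -1; 0.015 0 -0.015 0 0 0 -1; 0.015 0 -0.015 0 0 0 -1"

```text
clock: 37.45
tool_pos: [0.4663, 0.0584, 0.2536]
orientation: [-179.7, 0.1, -72.4]
force: [-0.5, -0.2, -1.1]
opening: 0.0003
```

Run:
```python
from plan import *
rows([])
p=snapshot('wrist');save(p,'w13');C=cloud(p)
w=S(-.033,.096);d=np.hypot(C[...,0]-w[0],C[...,1]-w[1]);k=(d<.004)&(p['range_z']>0);print('button z',np.median(C[k][:,2]) if k.any() else None)
img=p['img'].astype(int);r_,g,bb=img[...,0],img[...,1],img[...,2]
k=(r_>120)&(g<70)&(bb<70)&(C[...,2]>.083)&(C[...,2]<.095)
if k.any(): 
    Q=C[k];w=(np.percentile(Q,2,axis=0)+np.percentile(Q,98,axis=0))/2;s=inS(w);print('knob',s,'th',np.arctan2(-(s[0]+.0645),s[1]+.078))
p=snapshot('side');save(p,'s13');cv2.imwrite('pics/s13z.png',cv2.resize(p['img'][120:200,190:310],None,fx=6,fy=6,interpolation=cv2.INTER_CUBIC)[:,:,::-1])
p=snapshot('top');save(p,'t13')
```

```text
clock 37.45 pos [0.4663 0.0584 0.2536] rpy [-1.797e+02  1.000e-01 -7.236e+01] F [-0.46 -0.22 -1.13] open 0.0003 j [ 31.2  -0.5 -21.8  -0.  -68.4 -13.5]
button z 0.06233362715181439
knob [-0.06358408  0.0117347 ] th -0.010206669756868602
```

View pics/w13.png

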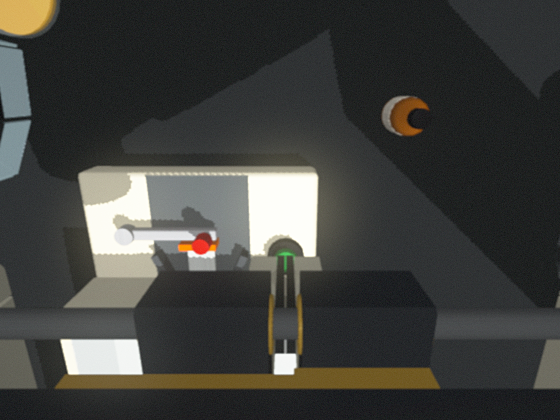

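View pics/s13z.png

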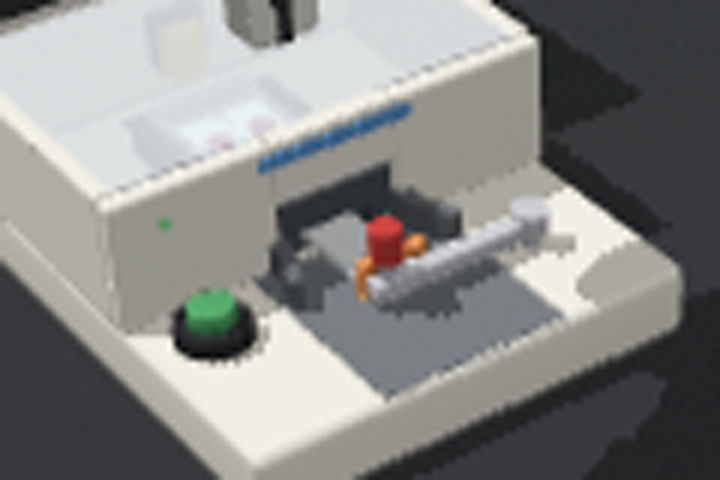

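View pics/t13.png

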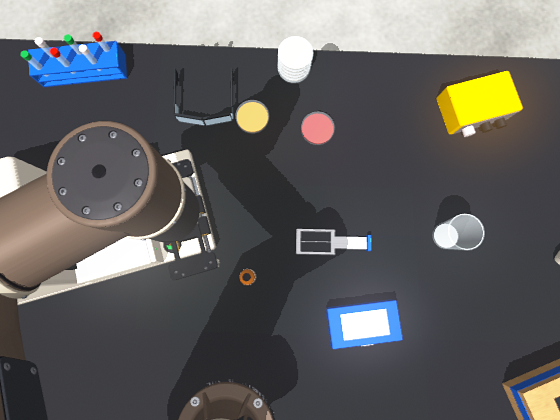

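```bash
python3 -c "
from plant import job
print(job.close_job())"
```

```text
the job is handed in; nothing more can be done
None
```

The orange-tabbed tray is in the scanner, the keeper is closed behind its tab, and the start button was pressed and released. I handed the job in at about 37.5 s on the robot's clock.

- **Keeper open:** I swung it to about 1.94 rad before bringing the tray over.
- **Tray laid down:** I gripped the tray across its bed and lowered it level onto the loading table. The tool pressed down at about 15 N (about 17 N more than when the tray hung free) before I let go. That was firmer than I aimed for.
- **Tray pushed in:** I pushed on the tab with the closed fingers at about 50 mm/s, then slower. The sampled push force stayed at 5 N or less until it stopped at about 14 N against the end stop.
- **Keeper closed:** it came up against its stop at about 4.5 N, and I pressed slightly further. It then measured −0.01 to −0.02 rad, which is closed within camera error.
- **Start button:** I pressed it to the bottom (tool at 56.2 mm, 12 N). It sprang back to its original 62 mm.

**Last checks:**
- The tab's rear edge read −54 mm where −56 mm is nominal. Earlier edges of known position read up to 3 mm off the same way, and the force at the stop also says the tray is home.
- I judged the flap shut only by eye, from the side picture; it was not measured.
- The other things I could see in the last overhead picture looked unmoved. The arm stood clear, touching nothing.

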